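Lay a tube in the V cradle and hold it down with the sprung presser

ROBOT

A 6-joint arm with a two-finger parallel gripper is mounted at the origin on a cart in front of the work surface, level with it; the furniture and walls round the work are solid. World frame = base frame: x ahead of the robot, y to its left, z up, the work surface at z = 0. Lengths are in m, angles in degrees, forces in N, time in s.
With the tool pointing down it reaches from about 0.4 to 0.825 m from the base axis. Payload 7 kg.
Tool frame: the origin (TCP) lies on the centre line of the jaws, within the pads' length; the fingertips stand 19 mm ahead of it and the grasp point (between the pads) is the TCP (r.tip_extent is the distance from the TCP to the fingertips, in m); z points along the fingers, y is the line along which they close (so a half turn about z gives the same grasp; the last joint's range is limited). The gripper opens to 88 mm and grips with 3 to 60 N. Pads are 19 mm wide; open, the fingers measure 130 mm over their backs; the gripper's body (78 mm by 193 mm) begins 47 mm behind the grasp point.
Start: joints at [89.96, 20.546, 0.682, 0, -70.136, -16.507], TCP at [0.192, 0.647, 0.246] pointing down, gripper open.
Joint ranges: [-176.03, 176.03], [-82.01, 121.73], [-58.28, 71.71], [-173.87, 95.51], [-174.79, -0.11], [-173.66, 173.66]. Speed limits (degrees/s): [136.94, 136.94, 172.46, 180, 180, 180].

INTERFACE

Orientations are given as [roll, pitch, yaw] about the fixed x, y, z axes, in that order (R = Rz(yaw) Ry(pitch) Rx(roll)).
In Python, from plant import r gives the robot as it stands. The module is installed in compiled form; this text tells all that it offers.
- The arm moves only by the tool jog_arm, never from a script. Its argument "deltas" is a list that holds one entry, the list of rows, each a list of 5 numbers: the opening, from -1 (shut) to 1 (fully open), then the shift along the world's x, y, z in cm, then the turn about the world's z in rad. In form: [[[claw, dx, dy, dz, turn], ...]]. A call has 1 to 8 rows; each row shifts and turns the commanded pose from where the row before left it; what a row does not reach is not made up. A row lasts 1/8 s, in which the tool goes at most 62.5 mm and 10.7 degrees, less where a joint would pass 70% of its speed; a pose out of reach is approached as far as the arm can. A call with a gripper value outside its range is refused whole. The fingers move at their own pace and stop on an object; "force" is the grip in N (left out, the last holds). Time passes only in rows, so rows that do not move let the fingers close. It gives the time, the measured TCP pose, the force, the opening and the grip force at its end, in the units of the state.
- r.get_state(): the state, without advancing time (a new reading comes with each control period).
- r.capture(name): name is "side" or "top" or "wrist"; returns the picture (400x640x3 uint8, blue, green, red); there is no depth.
- r.camera_info(name): a dict with "fx", "fy", "cx", "cy" (pixels), "k1" (the pictures are not rectified: a ray, as slopes to the right and down, at radius r is drawn at 1 + k1 r^2 times it, then the intrinsics apply), "view" (4x4, takes a point from world to camera coordinates). Camera axes: x right, y up, looking along -z (the intrinsics and any distortion apply to the point x, -y, -z); pixel columns grow to the right and rows downward; lengths in m; the calibration is good to about 2 mm. A picture is of the moment at which its call begins: read the wrist's pose just before it. camera_info takes no time and is no camera call; for the wrist camera it gives the pose at the moment of the call.
- r.close_job(): hands the job in; it is judged then, once.
The state is a dict: "time_s": time; "joints": joint angles; "qd": joint speeds; "joint_torque": joint torques, N m; "tcp_pos": TCP position; "eef_rot": TCP orientation; "contact_force": force on the tool from outside, world axes, zero at the start; "moment": the same for the moment, N m; "gripper_width": finger opening in m; "gripper_force": force on a finger pad.
Only numpy, scipy, OpenCV 4.12 (cv2) and the standard library are available. Lean on these libraries where they do the work, as an engineer would, in place of code of your own. Each camera call takes 0.05 s, during which the arm holds its last target. There are 200 camera calls.

TASK

Take the long tube that stands upright on the bench, lay it on its side in the two V yokes of the holding fixture with one end up against the end stop under the presser arm, and let go of it. Then push the black palm head of the presser straight down until the sprung foot bears on the tube and is about half compressed (6 of its 12 mm), never to the end of its stroke, and finish while still holding it pressed like that. Leave the short tube and the other things on the bench alone.

Things in the scene. Friction and masses are not known exactly. Their poses are not given: they have to be found in the camera images.
- tube: The long plain aluminium tube, to be laid in the cradle: outside diameter 40 mm, 31 mm bore, 150 mm long, about 0.25 kg, standing upright on the bench at the start. Origin at the centre of its lower end, z along the tube. Both ends are alike: either may go to the stop.
- tube_mid (a point): Middle of the long tube on its axis, 75 mm from either end.
- short_tube: Bystander, a shorter and thinner aluminium tube, 32 mm diameter, 90 mm high, also upright. Origin at the centre of its lower end. The two tubes may stand in each other's places.
- fixture: Holding fixture, fixed to the bench: base plate 105 (x) x 250 (y) x 12 mm, origin under its centre. The tube lies along its y axis in two grey 90-degree V yokes (14 mm thick, 68 mm wide, up to 59 mm high) at y = -40 and +85 mm, with finger room between them. End stop (75 mm high) at y = -62 to -50 mm, presser column at y = -92 mm. Yaw within 0.3 rad.
- cradle (a point): Where tube_mid lies when the tube is seated: 60 mm above the bench, at y = +25 mm of the fixture; axes as the fixture's (y along the cradle, away from the stop). The tube's end belongs at the stop, 8 mm off at most. The top of a seated tube is 80 mm above the bench.
- stop_face (a point): Centre of the end stop's face, 60 mm above the bench at y = -50 mm of the fixture; the face looks to the fixture's +y.
- presser_head (a point): Top centre of the presser's black mushroom head, 36 mm across, at y = -92 mm of the fixture, 168 mm above the bench when up. Head, column and a level arm (24 mm wide, underside 122 mm up) move together. The arm reaches from the column to y = -30 mm, over the first 20 mm of the seated tube, so the tube must come in under arm and foot, from the +y end or tilted.
- presser (a joint): How far the presser is pushed down, 0 (up) to 0.040 m, against a return spring: about 2 N at the start of the stroke, 6 N at 31 mm; it springs up when let go.
- foot_pad (a point): Centre of the underside of the presser's rubber foot, 16 mm in diameter, on a sprung stem through the arm, at y = -40 mm of the fixture; 105 mm above the bench when up. It meets a seated tube after 25 mm of presser travel.
- foot (a joint): How far the foot is pushed up into the arm, 0 (free) to 0.012 m (end of stroke); 1.2 N to start, 0.6 N more per mm. On a seated tube it reads presser travel minus 25 mm; it should end near 0.006 m: presser at 0.031 m, head top 137 mm above the bench, about 11 N on the head. The stem's end stands 12 mm above the arm when free and rises as the foot is compressed.
- sanding_block: Bystander, wooden sanding block, 60 x 91 x 26 mm, origin under its centre.
- bud: Bystander, small lobed casting on a square foot, 48 x 52 x 54 mm, origin under its centre.

How it is judged (in metres and radians):
On the way, in this order (a step that is already met when the one before it is completed fails the run):
1. the long tube lies in both V yokes with its end at the stop, let go (x of tube_mid in the frame of cradle between -0.005 and 0.005 m and y of tube_mid in the frame of cradle between -0.008 and 0.008 m and z of tube_mid in the frame of cradle between -0.005 and 0.005 m and angle between the z axis of tube and the y axis of fixture, either way round below 0.06 rad and contact force between the fingers and tube below 0.2 N and linear speed of tube below 0.02 m/s), for 0.3 s.
2. the presser is held down with its foot about half compressed on the tube (x of tube_mid in the frame of cradle between -0.005 and 0.005 m and y of tube_mid in the frame of cradle between -0.008 and 0.008 m and z of tube_mid in the frame of cradle between -0.005 and 0.005 m and angle between the z axis of tube and the y axis of fixture, either way round below 0.06 rad and value of joint foot between 0.003 and 0.009 m and value of joint presser between 0.024 and 0.038 m and contact force between the fingers and fixture above 4 N), for 0.3 s.
At the end, for the whole second after the job is handed in: Long tube seated in the yokes (5 mm across and in height, 8 mm along, 0.06 rad), not touched by the fingers; fingers still push the presser (over 4 N), at rest, foot compressed 3 to 9 mm; short tube upright, no bystander moved over 30 mm (all of step 2 and contact force between the fingers and tube below 0.2 N and velocity of joint presser between -0.01 and 0.01 m/s and angle between short_tube's own z axis and vertical below 0.1 rad and distance of each of short_tube, sanding_block, bud from where it was at the start of the episode below 0.03 m); the arm keeps its last pose, push and grip.
It fails at once if the foot is driven to the end of its stroke (value of joint foot above 0.0113 m).
It fails at once if the short tube is knocked over (angle between short_tube's own z axis and vertical above 0.3 rad).
It fails at once if a bystander is pushed away (distance of any of short_tube, sanding_block, bud from where it was at the start of the episode above 0.04 m).
It also fails if it takes over 51 s, if anything falls off the work surface, if the arm or the gripper's body presses on something with over 40 N, if the wrist force passes 120 N, or if a joint passes its speed limit or range.

## Working session

There is one attempt and no reset: what is moved stays moved. The work goes in short steps, Python scripts to look and compute and a tool call to move; the robot and the scene stay as the last step left them, time stands still between calls to the robot, and variables do not carry over. Pictures are saved under pics/ and viewed, at most 10 in all, crops included, and the job is handed in when it is done.

Besides the shell and the picture viewer there is one more tool, called in YAML: its name, and indented under it one key for each argument. jog_arm: Moves the arm, as the interface text tells. Its arguments: {"type":"object","properties":{"deltas":{"type":"array"},"force":{"type":"number"}},"required":["deltas"]}

```bash
mkdir -p pics
python3 - <<'E'
from plant import r
import cv2,numpy as np
s=r.get_state();print({k:np.round(s[k],3) for k in("time_s","tcp_pos","eef_rot","gripper_width")}, r.tip_extent)
for n in("top","side"):
    cv2.imwrite(f"pics/{n}0.png",r.capture(n)); i=r.camera_info(n); print(n,{k:np.round(v,3) for k,v in i.items()})
E
```

```text
{'time_s': np.float64(0.0), 'tcp_pos': array([0.192, 0.647, 0.245]), 'eef_rot': array([ 1.79905e+02, -7.00000e-03, -1.65560e+01]), 'gripper_width': np.float64(0.087)} 0.019
top {'fx': np.float64(425.567), 'fy': np.float64(425.567), 'cx': np.float64(317.868), 'cy': np.float64(200.736), 'k1': np.float64(-0.105), 'view': array([[-0.003, -1.   , -0.018,  0.039],
       [ 0.988, -0.005,  0.152, -0.599],
       [-0.152, -0.017,  0.988, -1.027],
       [ 0.   ,  0.   ,  0.   ,  1.   ]])}
side {'fx': np.float64(464.098), 'fy': np.float64(464.098), 'cx': np.float64(313.134), 'cy': np.float64(197.095), 'k1': np.float64(-0.105), 'view': array([[ 0.997,  0.075, -0.011, -0.569],
       [-0.016,  0.352,  0.936, -0.123],
       [ 0.074, -0.933,  0.352, -1.329],
       [ 0.   ,  0.   ,  0.   ,  1.   ]])}
```

View pics/top0.png

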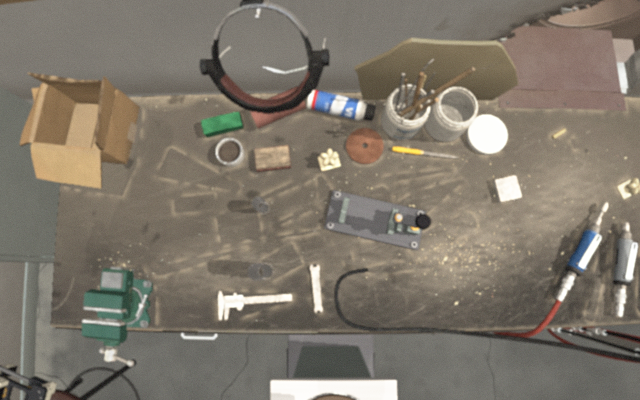

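View pics/side0.png

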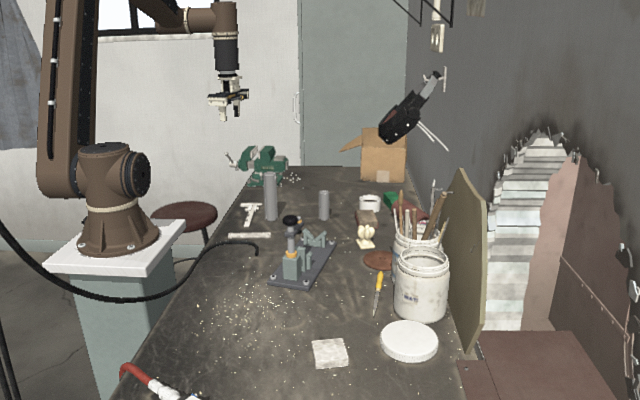

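```bash
cat > h.py <<'E'
from plant import r
import cv2,numpy as np
def cam(n):
    i=r.camera_info(n); V=np.array(i["view"]); K=np.array([[i["fx"],0,i["cx"]],[0,i["fy"],i["cy"]],[0,0,1.]])
    F=np.diag([1,-1,-1.])@V[:3,:3]; t=np.diag([1,-1,-1.])@V[:3,3]
    return K,np.array([i["k1"],0,0,0.]),F,t
def ray(n,px,z,c=None):
    K,d,R,t=c or cam(n)
    u=cv2.undistortPoints(np.array([[px]],float),K,d)[0,0]
    D=R.T@np.array([u[0],u[1],1]); o=-R.T@t
    return o+D*(z-o[2])/D[2]
def proj(n,P,c=None):
    K,d,R,t=c or cam(n)
    return cv2.projectPoints(np.array(P,float).reshape(-1,1,3),cv2.Rodrigues(R)[0],t,K,d)[0][:,0]
E
python3 - <<'E'
import cv2,numpy as np
a=cv2.imread("pics/top0.png");b=cv2.imread("pics/side0.png")
A=cv2.resize(a[180:290,195:295],None,fx=4,fy=4,interpolation=2)
B=cv2.resize(a[180:260,320:440],None,fx=4,fy=4,interpolation=2)
C=np.zeros((600,800,3),np.uint8)
C[:270,:400]=A[40:310][:, :400]; C[270:590,:480]=B
D=cv2.resize(b[160:235,250:350],None,fx=4,fy=4,interpolation=2); C[:270,400:800]=D[:270]
E=cv2.resize(b[205:295,260:340],None,fx=4,fy=4,interpolation=2);C[270:600,480:800]=E[:330]
cv2.imwrite("pics/c0.png",C)
E
```

```text
(no output)
```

View pics/c0.png

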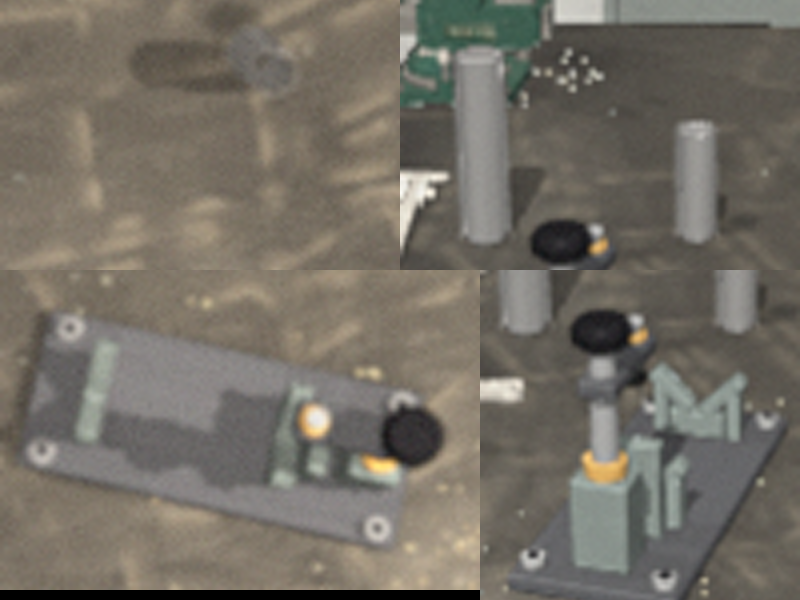

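```bash
python3 - <<'E'
from h import *
S=[(337.5,194.3),(330.5,225.5),(420.8,212.5),(414.3,244.3)]
P=np.array([ray("top",p,.014) for p in S]);print(P.round(4))
c=P.mean(0);print("centre",c.round(4))
y=(P[0]+P[1]-P[2]-P[3])/2; yaw=np.arctan2(-y[0],y[1]);print("yaw",yaw,np.degrees(yaw), np.linalg.norm(y))
print("head",ray("top",(423,221.3),.166), ray("side",(260+120/4,205+(330-270)/4),.166))
u=np.array([-np.sin(yaw),np.cos(yaw)]);print("head pred",c[:2]-.092*u,"cradle",c[:2]+.025*u,"y85",c[:2]+.085*u)
print("long base",ray("side",(271,218.5),0),"top",ray("side",(270.2,173.2),.15))
print("short base",ray("side",(323.7,218.7),0),"top",ray("side",(323.7,192),.09))
print("top blob",ray("top",(260.5,204.5),.09), ray("top",(260.5,270),.15))
for p in((272,158),(329,160)):print(ray("top",p,.026))
E
python3 - <<'E'
import cv2
a=cv2.imread("pics/top0.png")
cv2.imwrite("pics/c1.png",cv2.resize(a[180:290,200:290],None,fx=5,fy=5,interpolation=2))
E
```

```text
[[ 0.6211 -0.0144  0.014 ]
 [ 0.5398  0.0043  0.014 ]
 [ 0.5722 -0.23    0.014 ]
 [ 0.4901 -0.2103  0.014 ]]
centre [ 0.5558 -0.1126  0.014 ]
yaw -0.22526968846829534 -12.907002401460193 0.220679005562978
head [ 0.53352398 -0.1997548   0.166     ] [ 0.53707539 -0.21338141  0.166     ]
head pred [ 0.53523834 -0.20227414] cradle [ 0.56137255 -0.08823028] y85 [ 0.5747747  -0.02974624]
long base [0.42443331 0.17592477 0.        ] top [0.42862312 0.17511349 0.15      ]
short base [0.59037235 0.18262538 0.        ] top [0.59076888 0.18022232 0.09      ]
top blob [0.5842596  0.17450016 0.09      ] [0.42762562 0.16295168 0.15      ]
[0.71654596 0.15642108 0.026     ]
[0.70996619 0.0071644  0.026     ]
```

View pics/c1.png

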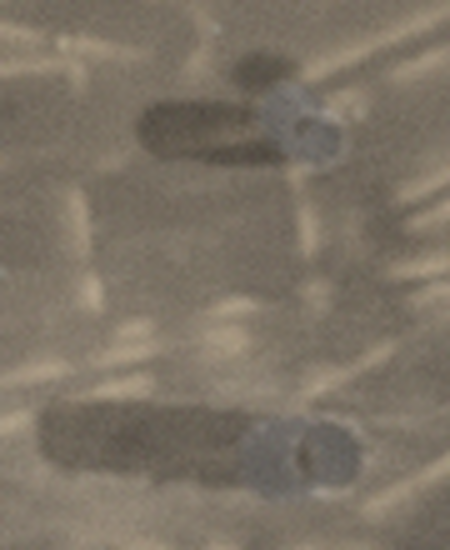

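jog_arm:
  deltas:
    - [[1,1.8,-3.6,0,-0.12],[1,2,-4,0,-0.12],[1,2,-4,0,-0.13],[1,2,-4,0,-0.13],[1,2,-4,0,-0.13],[1,2,-4,0,-0.13],[1,2,-4,0,-0.13],[1,2,-4,0,-0.13]]
  force: 3

```text
time_s: 1.1
tcp_pos: [0.3506, 0.3295, 0.2454]
eef_rot: [180.0, -0.0, -75.2]
contact_force: [0.4, 1.0, 0.1]
gripper_width: 0.0874
gripper_force: 0.0
```

jog_arm:
  deltas:
    - [[1,2,-4,0,-0.13],[1,2,-4,0,-0.13],[1,2,-4,0,-0.13],[1,1.6,-3.7,0,-0.096],[1,0,0,0,0],[1,0,0,0,0]]

```text
time_s: 1.85
tcp_pos: [0.4262, 0.174, 0.2454]
eef_rot: [180.0, -0.0, -102.8]
contact_force: [-0.1, -0.5, 0.6]
gripper_width: 0.0879
gripper_force: 0.0
```

Run:
```python
from h import *
s=r.get_state();print({k:np.round(s[k],3) for k in("time_s","joints","tcp_pos","eef_rot","gripper_width","contact_force")})
im=r.capture("wrist");c=cam("wrist");cv2.imwrite("pics/w1.png",im);np.save("w1.npy",np.array(c,dtype=object),allow_pickle=True)
print(proj("wrist",[[.426,.174,.15],[.426,.174,0],[.446,.174,.15]],c))
```

```text
{'time_s': np.float64(1.85), 'joints': array([ 4.6823e+01, -1.5400e-01, -2.5149e+01, -1.0000e-02, -6.5011e+01,
       -5.9658e+01]), 'tcp_pos': array([0.426, 0.174, 0.245]), 'eef_rot': array([ 1.79989e+02, -1.00000e-03, -1.02839e+02]), 'gripper_width': np.float64(0.088), 'contact_force': array([-0.131, -0.519,  0.626])}
[[313.18696362 206.8464956 ]
 [313.29440762 171.33532559]
 [288.81619158 212.12303739]]
```

View pics/w1.png

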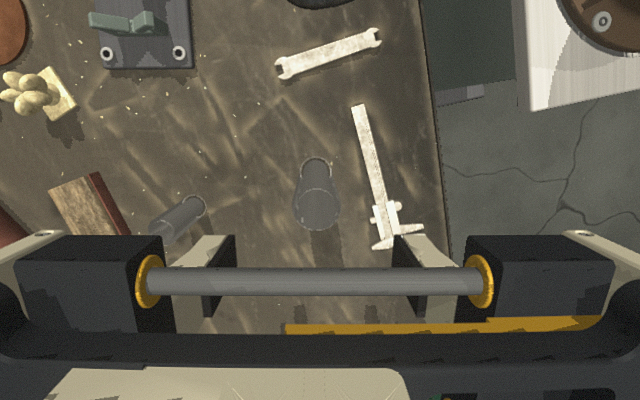

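jog_arm:
  deltas:
    - [[1,-0.2,0,-4,0],[1,0,0,-4,0],[1,0,0,-3.5,0],[0,0,0,0,0],[-0.2,0,0,0,0],[-0.2,0,0,0,0],[-0.2,0,0,0,0],[-0.2,0,0,0,0]]
  force: 3

```text
time_s: 2.9
tcp_pos: [0.4245, 0.1742, 0.1311]
eef_rot: [-180.0, 0.1, -102.8]
contact_force: [0.2, 0.5, -0.1]
gripper_width: 0.0432
gripper_force: 0.0
```

jog_arm:
  deltas:
    - [[-1,0,0,0,0],[-1,0,0,0,0],[-1,0,0,0,0]]
  force: 3

```text
time_s: 3.28
tcp_pos: [0.4245, 0.1741, 0.1309]
eef_rot: [-180.0, 0.0, -102.8]
contact_force: [0.6, -0.1, 4.3]
gripper_width: 0.0399
gripper_force: 3.0
```

jog_arm:
  deltas:
    - [[-1,0.19,0.84,0.08,0],[-1,0.19,0.84,0.04,0],[-1,0.19,0.84,-0.02,0],[-1,0.19,0.84,-0.07,0],[-1,0.19,0.84,-0.12,0],[-1,0.19,0.83,-0.18,0],[-1,0.18,0.81,-0.24,0],[-1,0.18,0.8,-0.29,0]]

```text
time_s: 4.28
tcp_pos: [0.4394, 0.241, 0.1224]
eef_rot: [-180.0, 0.0, -102.8]
contact_force: [-0.1, -0.6, 0.1]
gripper_width: 0.0406
gripper_force: 3.0
```

Run:
```python
from h import *
im=r.capture("side")
cv2.imwrite("pics/s1.png",cv2.resize(im[120:260,200:400],None,fx=3,fy=3,interpolation=2))
```

```text
(no output)
```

View pics/s1.png

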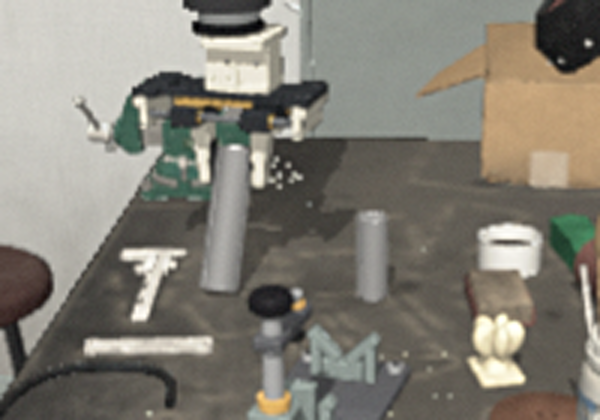

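jog_arm:
  deltas:
    - [[-1,0.35,1.53,-0.73,0],[-1,0.33,1.42,-0.93,0],[-1,0.3,1.3,-1.12,0],[-1,0.26,1.13,-1.28,0],[-1,0.22,0.97,-1.4,0],[-1,0.18,0.78,-1.5,0],[-1,0.07,0.3,-0.8,0],[-1,0.06,0.27,-0.8,0]]

```text
time_s: 5.32
tcp_pos: [0.4567, 0.3171, 0.0362]
eef_rot: [180.0, -0.1, -102.8]
contact_force: [0.6, -0.1, -1.4]
gripper_width: 0.0404
gripper_force: 3.0
```

jog_arm:
  deltas:
    - [[-1,0.05,0.2,-0.8,0],[-1,0.04,0.15,-0.6,0],[-1,0,0,0,0],[-1,0,0,0,0]]

```text
time_s: 5.82
tcp_pos: [0.4578, 0.3208, 0.0231]
eef_rot: [180.0, -0.0, -102.8]
contact_force: [-0.0, -0.6, -1.7]
gripper_width: 0.0409
gripper_force: 2.9
```

Run:
```python
from h import *
im=r.capture("side")
cv2.imwrite("pics/s2.png",cv2.resize(im[120:260,200:400],None,fx=3,fy=3,interpolation=2))
```

```text
(no output)
```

View pics/s2.png

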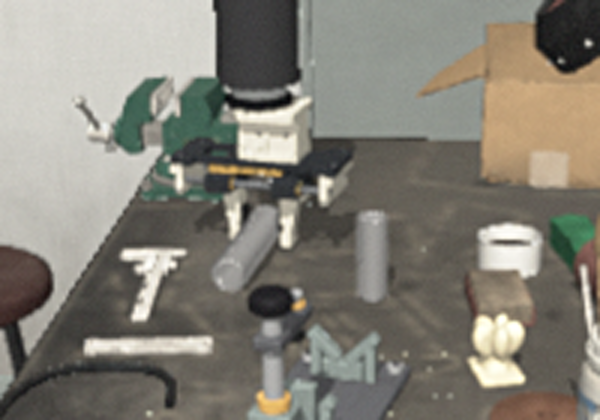

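Run:
```python
from h import *
e=ray("side",(276.3,212),.02);d=np.array([.2234,.9747]);p=np.array(r.get_state()["tcp_pos"][:2])
print(e,(p-e[:2])@d, np.degrees(np.arctan2(*(p-e[:2])[::-1])))
```

```text
[0.44120011 0.18200437 0.02      ] 0.13900062409638086 83.16867209610496
```

jog_arm:
  deltas:
    - [[0.3,0,0,0,0],[0.3,0,0,0,0],[0.3,0,0,-0.15,0],[0.3,-0.3,-1.2,0,0],[0.3,-0.3,-1.2,0,0],[0.3,-0.3,-1.2,0,0],[0.3,-0.15,-0.9,0,0],[0.3,0,0,0,0]]

```text
time_s: 6.88
tcp_pos: [0.4473, 0.2752, 0.0216]
eef_rot: [180.0, 0.0, -102.9]
contact_force: [1.0, 0.1, 0.2]
gripper_width: 0.0569
gripper_force: 0.0
```

jog_arm:
  deltas:
    - [[0.3,-0.1,-0.5,0,0],[-1,0,0,0,0],[-1,0,0,0,0],[-1,0,0,0,0],[-1,0,0,0,0],[-1,0,0,0,0]]
  force: 35

```text
time_s: 7.62
tcp_pos: [0.4464, 0.2711, 0.0214]
eef_rot: [-180.0, 0.0, -102.8]
contact_force: [0.6, 0.7, -0.9]
gripper_width: 0.0397
gripper_force: 34.3
```

jog_arm:
  deltas:
    - [[-1,0,0,0.5,0],[-1,0,0,2,0],[-1,0,0,4,0],[-1,0,0,5,0],[-1,0,0,3.4,0]]

```text
time_s: 8.25
tcp_pos: [0.4464, 0.2709, 0.1729]
eef_rot: [-180.0, 0.1, -102.8]
contact_force: [0.2, 0.0, -2.7]
gripper_width: 0.0394
gripper_force: 34.3
```

jog_arm:
  deltas:
    - [[-1,1.6,-3,0,0],[-1,2,-4,0,0],[-1,2,-4,0,0],[-1,2,-4,0,0],[-1,2,-4,0,0],[-1,2,-4,0,0],[-1,2,-3.7,0,0],[-1,0,0,0,0]]

```text
time_s: 9.25
tcp_pos: [0.5826, 0.0015, 0.1699]
eef_rot: [179.9, -0.0, -103.0]
contact_force: [-0.8, 0.1, -3.3]
gripper_width: 0.0395
gripper_force: 34.3
```

Run:
```python
from h import *
s=r.get_state();print(np.round(s["tcp_pos"],4),np.round(s["eef_rot"],2))
im=r.capture("wrist");c=cam("wrist")
cc=np.array([.5558,-.1126]);u=np.array([.2234,.9747]);v=np.array([.9747,-.2234])
f=lambda x,y,z:[*(cc+x*v+y*u),z]
pts=[f(0,-.092,.168),f(0,-.05,.075),f(-.034,-.033,.059),f(.034,-.033,.059),f(-.034,.078,.059),f(.034,.078,.059),f(-.0525,-.125,.012),f(.0525,-.125,.012)]
q=proj("wrist",pts,c);print(q.round(1))
import pickle;pickle.dump(c,open("w2.pkl","wb"));cv2.imwrite("pics/w2raw.png",im)
for a in q: cv2.drawMarker(im,tuple(int(round(t)) for t in a),(0,0,255),0,8,1)
side=cv2.resize(r.capture("side")[160:290,240:360],(360,390),interpolation=2)
C=np.zeros((590,640,3),np.uint8);C[:400]=im;cv2.imwrite("pics/side3.png",side)
cv2.imwrite("pics/w2.png",im)
```

```text
[0.5826 0.0015 0.1699] [ 1.7993e+02 -4.0000e-02 -1.0303e+02]
[[ 311.5 -276.4]
 [ 312.3  -36. ]
 [ 359.6    0.9]
 [ 265.3    0.9]
 [ 354.7  154.3]
 [ 270.7  154.4]
 [ 377.5 -104.1]
 [ 247.1 -104.1]]
```

View pics/w2.png

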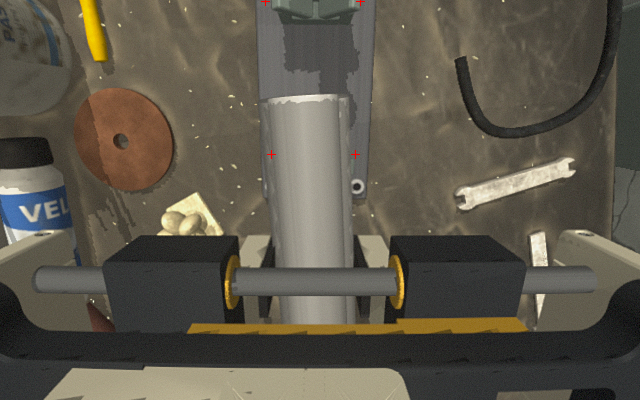

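Run:
```python
from h import *
import pickle
c=pickle.load(open("w2.pkl","rb"))
cc=np.array([.5558,-.1126]);u=np.array([.2234,.9747]);v=np.array([.9747,-.2234])
g=lambda px,z:(lambda p:(round(float((p[:2]-cc)@v)*1000,1),round(float((p[:2]-cc)@u)*1000,1)))(ray("wrist",px,z,c))
im=cv2.imread("pics/w2raw.png")
gr=cv2.GaussianBlur(cv2.cvtColor(im,6),(1,5),0).astype(int)
for row in(30,50,70,90): print(row,gr[row,248:268],gr[row,360:384])
print("tcp",((np.array(r.get_state()["tcp_pos"][:2])-cc)@v,(np.array(r.get_state()["tcp_pos"][:2])-cc)@u))
print("tube end top",g((309,96),.19),"tube L/R",g((265,110),.17),g((351,110),.17),g((273,225),.17),g((352,225),.17), "screw",g((357,187),.014))
for row in(30,90): print(g((258,row),.012),g((373,row),.012))
cv2.imwrite("pics/c3.png",np.hstack([cv2.resize(im[0:200,240:390],(450,600)),cv2.resize(cv2.imread("pics/side3.png"),(350,600))]))
```

```text
30 [ 95  96  94  96  96  97  96  95  82  92 105 109 109 106 107 111 111 112
 107 109] [103 103 102 106 107 107 103 106 106 105 105 102 103  89  77  82 104 104
 103 103 101  96  96  96]
50 [ 87  89  86  83  85  82  85  84  78  84  97 111 110 109 108 110 111 112
 111 110] [101 102 103 107 106 105 105 104 107 105 100  99  93  85  90 109 104 100
  97  94  96  95  96  97]
70 [ 93  93  89  88  88  87  88  88  86  79  92 103 112 112 108 105 111 111
 112 110] [104 104 106 106 105 106 106 107 103 104 101  93  86 117 132 131 125 123
 122 118 118 114 113 112]
90 [102 102  99  95  91  92  92  91  90  85  79  96 106 111 111 108 108 110
 111 109] [105 108 106 105 104 103 105 105 105 101  94  82  99 117 121 123 125 127
 126 126 128 123 120 116]
tcp (np.float64(-0.0005919828058411972), np.float64(0.1188753964558668))
tube end top (1.1, 38.9) tube L/R (20.5, 43.7) (-16.8, 43.8) (19.0, 96.9) (-19.0, 97.0) screw (-43.4, 116.2)
(47.7, -24.6) (-52.9, -24.6)
(49.9, 25.4) (-55.1, 25.5)
```

View pics/c3.png

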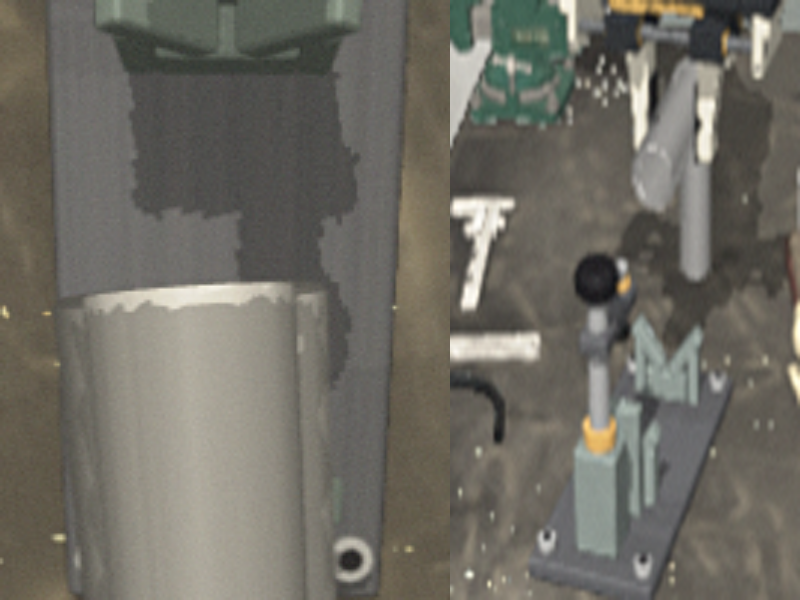

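Run:
```python
from h import *
im=cv2.imread("pics/w2raw.png")
g=cv2.GaussianBlur(im,(1,7),0).sum(2).astype(int)//3
for row in(105,130,160,200,225): print(row,"L256:",g[row,256:280],"R340:",g[row,340:362])
```

```text
105 L256: [106  87  82  87  92  97 102 106 112 117 123 116 105 114 114 123 127 123
 134 144 142 139 138 142] R340: [125 123 122 120 122 123 108 106 104  87  79  79  81  79  79  77  86  98
 102 103 105 105]
130 L256: [ 86  85  87  80  78  85  90  94 101 106 110 110 106 104 102 102 112 117
 118 120 128 131 134 137] R340: [118 124 121 121 120 116 107 107 105 100  95  97 100 100  99  96  95  96
  99 102  99  98]
160 L256: [ 85  82  85  86  77  79  95  91  85  89  94 102 106 114 116 108 104 103
 107 112 116 120 122 130] R340: [ 98 115 124 122 121 120 116 110  99  96  99 106 111 105  98  96  97  99
 100  98  97  96]
200 L256: [110 111 113 111 112 107 100  96  91  81  70  70  80  88  94  99 101  99
 102 105 103 103 108 115] R340: [107  96 106 117 122 121 116 114 115 117 112  98  79  68  71  71  72  76
  77  79  81  81]
225 L256: [ 87  85  87  87  86  85  86  86  85  87  86  89  87  85  84  88  91  98
 106 103 102 104 107 102] R340: [111 105  95 106 120 121 118 117 112 109 110 106  95  87  86  84  84  82
  82  81  83  82]
```

Run:
```python
import cv2
im=cv2.imread("pics/w2raw.png")
cv2.imwrite("pics/c4.png",cv2.resize(im[85:240,240:380],(540,598),interpolation=2))
```

```text
(no output)
```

View pics/c4.png

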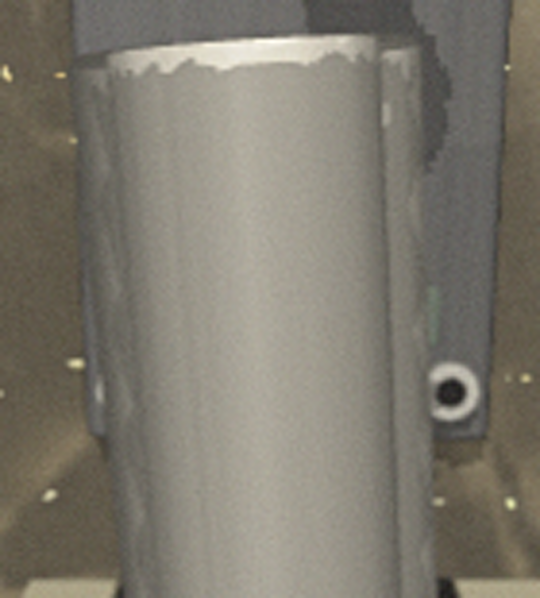

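Run:
```python
from h import *
K,d,R,t=cam("wrist");o=-R.T@t;p=np.array(r.get_state()["tcp_pos"]);u=np.array([.2234,.9747,0]);print(o-p,(o-p)@u)
```

```text
[-0.01660763 -0.07197378  0.13909525] -0.073862985195032
```

jog_arm:
  deltas:
    - [[-1,-0.3,-1.3,0,-0.025],[-1,-0.4,-1.4,0,-0.025],[-1,-0.4,-1.4,0,0],[-1,-0.35,-1.4,0,0],[-1,0,0,-2,0],[-1,0,0,-2,0],[-1,0,0,-1,0],[-1,0,0,0,0]]

```text
time_s: 10.35
tcp_pos: [0.5675, -0.0515, 0.12]
eef_rot: [179.9, -0.0, -105.7]
contact_force: [-0.2, -0.3, -1.9]
gripper_width: 0.0395
gripper_force: 34.3
```

jog_arm:
  deltas:
    - [[-1,0,0,-1.5,0],[-1,0,0,-1.3,0],[-1,0,0,-1,0],[-1,0,0,-0.7,0],[-1,0,0,-0.3,0],[-1,0,0,0,0]]

```text
time_s: 11.1
tcp_pos: [0.5679, -0.0511, 0.0724]
eef_rot: [180.0, -0.0, -105.7]
contact_force: [-1.0, -0.3, -2.1]
gripper_width: 0.0395
gripper_force: 34.3
```

Run:
```python
from h import *
a=cv2.resize(r.capture("side")[185:295,255:345],(490,599),interpolation=2)
b=cv2.resize(r.capture("top")[180:260,320:440],(300,200),interpolation=2)
C=np.zeros((599,790,3),np.uint8);C[:,:490]=a;C[:200,490:]=b;cv2.imwrite("pics/c5.png",C)
w=r.capture("wrist");cv2.imwrite("pics/w5.png",w)
C[210:410,490:790]=cv2.resize(w[0:200,160:460],(300,200));cv2.imwrite("pics/c5.png",C)
```

```text
(no output)
```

View pics/c5.png

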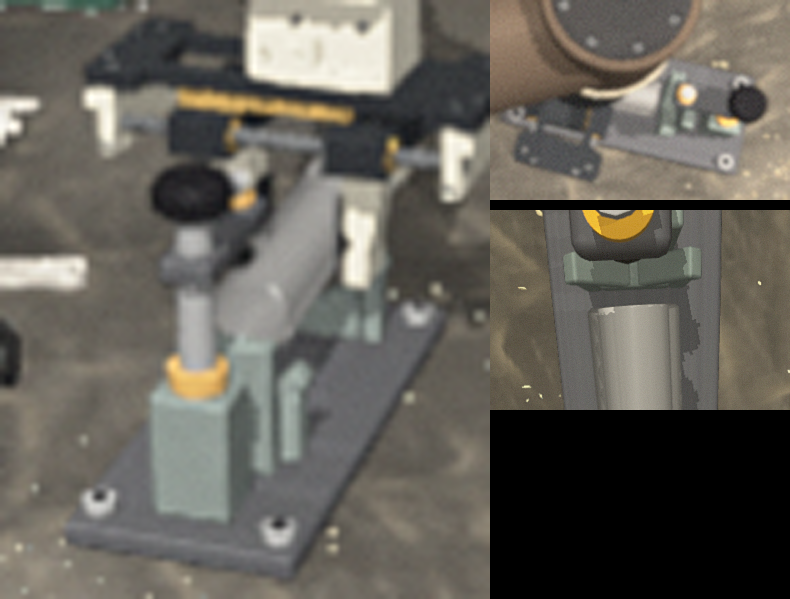

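jog_arm:
  deltas:
    - [[-1,0,0,-0.5,0],[-1,-0.11,-0.49,0,0],[-1,-0.11,-0.49,0,0],[-1,-0.11,-0.49,0,0],[-1,-0.07,-0.29,0,0],[-1,-0.04,-0.2,0,0],[-1,0,0,0,0]]

```text
time_s: 12.12
tcp_pos: [0.5634, -0.0708, 0.0675]
eef_rot: [-180.0, 0.0, -105.7]
contact_force: [-0.1, -0.3, -2.2]
gripper_width: 0.0394
gripper_force: 34.3
```

jog_arm:
  deltas:
    - [[-1,-0.04,-0.2,0,0],[-1,-0.04,-0.2,0,0],[-1,0,0,0,0]]

```text
time_s: 12.5
tcp_pos: [0.5626, -0.0748, 0.0674]
eef_rot: [180.0, -0.0, -105.7]
contact_force: [0.3, 0.4, -1.2]
gripper_width: 0.0397
gripper_force: 34.3
```

jog_arm:
  deltas:
    - [[-1,-0.04,-0.15,0,0],[-1,-0.04,-0.15,0,0],[-1,0,0,0,0]]

```text
time_s: 12.88
tcp_pos: [0.5618, -0.0778, 0.0675]
eef_rot: [-180.0, 0.0, -105.7]
contact_force: [-0.1, 0.3, -2.9]
gripper_width: 0.0396
gripper_force: 34.3
```

jog_arm:
  deltas:
    - [[-1,-0.03,-0.15,0,0],[-1,0,0,0,0]]

```text
time_s: 13.12
tcp_pos: [0.5615, -0.0793, 0.0675]
eef_rot: [-180.0, -0.0, -105.7]
contact_force: [0.2, 0.3, -2.4]
gripper_width: 0.0397
gripper_force: 34.3
```

jog_arm:
  deltas:
    - [[-1,-0.03,-0.15,0,0],[-1,0,0,0,0]]

```text
time_s: 13.38
tcp_pos: [0.5618, -0.0797, 0.0675]
eef_rot: [-179.9, 0.1, -105.7]
contact_force: [0.5, 6.7, -3.0]
gripper_width: 0.0396
gripper_force: 34.1
```

jog_arm:
  deltas:
    - [[-1,-0.03,-0.15,0,0],[-1,0,0,0,0]]

```text
time_s: 13.62
tcp_pos: [0.5624, -0.0803, 0.0677]
eef_rot: [-179.9, 0.2, -105.7]
contact_force: [1.1, 11.5, -2.7]
gripper_width: 0.0395
gripper_force: 34.1
```

jog_arm:
  deltas:
    - [[-1,0.06,0.33,0,0],[-1,0,0,-0.3,0],[-1,0,0,-0.2,0],[-1,0,0,0,0]]

```text
time_s: 14.12
tcp_pos: [0.562, -0.0791, 0.0625]
eef_rot: [-180.0, 0.0, -105.7]
contact_force: [2.0, -1.3, -2.3]
gripper_width: 0.0396
gripper_force: 34.4
```

jog_arm:
  deltas:
    - [[-1,0,0,-0.1,0],[-1,0,0,0,0]]
  force: 20

```text
time_s: 14.38
tcp_pos: [0.5623, -0.0791, 0.0621]
eef_rot: [-179.9, 0.0, -105.7]
contact_force: [1.4, -1.8, 4.5]
gripper_width: 0.0395
gripper_force: 19.5
```

jog_arm:
  deltas:
    - [[-1,0,0,-0.1,0],[-1,0,0,0,0]]
  force: 10

```text
time_s: 14.62
tcp_pos: [0.5629, -0.0791, 0.0614]
eef_rot: [-179.9, 0.0, -105.7]
contact_force: [2.8, -1.8, 6.2]
gripper_width: 0.0398
gripper_force: 9.9
```

jog_arm:
  deltas:
    - [[-1,0,0,0,0],[-1,0,0,0,0],[0,0,0,0,0],[0.3,0,0,0,0],[0.5,0,0,0,0],[0.5,0,0,0,0],[0.5,0,0,0,0],[0.5,0,0,0,0]]
  force: 3

```text
time_s: 15.62
tcp_pos: [0.5614, -0.0789, 0.0604]
eef_rot: [180.0, -0.0, -105.7]
contact_force: [-0.2, 0.3, -0.0]
gripper_width: 0.0654
gripper_force: 0.0
```

jog_arm:
  deltas:
    - [[0.5,0,0,1,0],[0.5,0,0,2,0],[0.5,0,0,4,0],[0.5,0,0,5,0],[0.5,0,0,5,0],[0.5,0,0,0,0]]

```text
time_s: 16.38
tcp_pos: [0.5638, -0.0789, 0.236]
eef_rot: [-179.5, 0.2, -105.7]
contact_force: [-0.4, 1.1, -0.5]
gripper_width: 0.0656
gripper_force: 0.0
```

Run:
```python
from h import *
import pickle
s=r.get_state();print(np.round(s["tcp_pos"],4))
c=cam("wrist");im=r.capture("wrist");cv2.imwrite("pics/w6.png",im);pickle.dump(c,open("w6.pkl","wb"))
t=r.capture("top");cv2.imwrite("pics/t6.png",t)
cc=np.array([.5555,-.108]);u=np.array([.2234,.9747]);v=np.array([.9747,-.2234])
f=lambda x,y,z:[*(cc+x*v+y*u),z]
P=[f(0,-.092,.168),f(0,-.03,.122),f(-.0525,-.125,.012),f(.0525,-.125,.012),f(-.02,-.03,.06),f(.02,-.03,.06),f(-.02,.05,.06),f(.02,.05,.06),f(-.034,.085,.059),f(.034,.085,.059)]
print("wrist",proj("wrist",P,c).round(1).tolist());print("top",proj("top",P).round(1).tolist())
K=t[:,:].astype(int).sum(2); m=(K<90).astype(np.uint8);m[:180]=0;m[250:]=0;m[:,:400]=0;m[:,450:]=0
n,l,st,ce=cv2.connectedComponentsWithStats(m);print(st[1:],ce[1:])
print("head@.166",[ray("top",q,.166) for q in ce[1:]], "up",u)
```

```text
[ 0.5638 -0.0789  0.236 ]
wrist [[307.0, 28.6], [312.7, 128.2], [358.8, 29.3], [260.6, 34.7], [333.5, 123.7], [293.4, 125.7], [335.8, 200.9], [298.3, 202.5], [349.4, 230.6], [287.6, 233.2]]
top [[422.2, 220.6], [391.8, 216.9], [417.3, 249.7], [424.9, 210.1], [386.4, 227.7], [389.6, 212.0], [354.6, 220.6], [358.0, 205.0], [339.6, 223.1], [345.4, 196.6]]
[] []
head@.166 [] up [0.2234 0.9747]
```

Run:
```python
from h import *
import pickle
c=pickle.load(open("w6.pkl","rb"))
cc=np.array([.5555,-.108]);u=np.array([.2234,.9747]);v=np.array([.9747,-.2234])
def loc(p): d=p[:2]-cc; return (d@v*1000).round(1),(d@u*1000).round(1)
for n,f,cm,box in(("wrist","pics/w6.png",c,(0,110,230,390)),("top","pics/t6.png",cam("top"),(195,250,400,450))):
    im=cv2.imread(f)[box[0]:box[1],box[2]:box[3]];g=im.max(2)
    for th in(40,55,70):
        N,l,st,ce=cv2.connectedComponentsWithStats((g<th).astype(np.uint8))
        for i in range(1,N):
            if st[i,4]>60:
                x,y,w,h,a=st[i];ctr=(box[2]+x+(w-1)/2,box[0]+y+(h-1)/2)
                print(n,th,ctr,w,h,a,loc(ray(n,ctr,.163,cm)))
im=cv2.imread("pics/w6.png");g=cv2.GaussianBlur(im,(1,5),0).max(2)
for row in(150,170,190,210): print(row,g[row,280:352].tolist())
```

```text
wrist 40 (np.float64(308.0), np.float64(31.5)) 55 58 683 (np.float64(-0.5), np.float64(-91.5))
wrist 55 (np.float64(308.5), np.float64(30.0)) 56 61 2351 (np.float64(-0.8), np.float64(-92.3))
wrist 70 (np.float64(308.5), np.float64(30.5)) 56 62 2761 (np.float64(-0.8), np.float64(-92.1))
top 70 (np.float64(407.0), np.float64(200.0)) 15 11 98 (np.float64(38.9), np.float64(-50.7))
top 70 (np.float64(422.0), np.float64(221.0)) 15 15 164 (np.float64(-0.3), np.float64(-92.6))
150 [109, 113, 112, 110, 110, 112, 110, 112, 109, 108, 111, 103, 89, 84, 82, 86, 102, 119, 121, 113, 116, 123, 130, 142, 150, 154, 157, 158, 161, 164, 169, 171, 178, 180, 180, 179, 174, 175, 171, 168, 170, 165, 161, 159, 153, 151, 142, 135, 126, 108, 119, 132, 128, 121, 98, 86, 85, 85, 83, 85, 85, 86, 86, 86, 89, 91, 96, 98, 100, 108, 109, 113]
170 [108, 112, 111, 112, 112, 109, 109, 108, 110, 110, 107, 109, 109, 113, 112, 110, 102, 105, 115, 119, 116, 115, 124, 134, 141, 150, 157, 159, 160, 163, 166, 174, 174, 179, 178, 179, 176, 172, 173, 169, 170, 165, 163, 157, 155, 152, 144, 140, 126, 119, 111, 123, 130, 126, 111, 91, 82, 84, 86, 86, 86, 86, 86, 85, 86, 95, 108, 109, 110, 108, 110, 114]
190 [110, 110, 110, 112, 114, 110, 110, 112, 110, 111, 110, 108, 108, 108, 110, 111, 112, 103, 104, 116, 118, 121, 118, 125, 134, 144, 150, 159, 159, 162, 165, 171, 174, 177, 178, 176, 179, 173, 171, 169, 168, 165, 161, 160, 154, 151, 145, 139, 132, 120, 107, 120, 127, 126, 119, 98, 81, 76, 79, 79, 79, 78, 79, 81, 80, 82, 87, 102, 107, 103, 104, 106]
210 [107, 109, 108, 108, 111, 110, 113, 109, 110, 107, 109, 109, 107, 106, 109, 109, 107, 108, 104, 104, 125, 129, 121, 121, 122, 135, 144, 151, 160, 159, 164, 165, 169, 176, 179, 177, 177, 175, 170, 167, 166, 164, 163, 159, 155, 150, 146, 142, 133, 125, 113, 108, 121, 126, 120, 110, 86, 75, 78, 77, 95, 106, 108, 107, 107, 110, 106, 107, 104, 103, 103, 104]
```

jog_arm:
  deltas:
    - [[-1,0,0,0,0],[-1,-0.4,-1.6,0,0],[-1,-0.5,-2,0,0],[-1,-0.6,-2.4,0,0],[-1,-0.6,-2.4,0,0],[-1,-0.5,-2,0,0],[-1,-0.36,-1.5,0,0.05],[-1,0,0,0,0]]
  force: 20

```text
time_s: 17.48
tcp_pos: [0.5313, -0.1994, 0.2302]
eef_rot: [180.0, -0.0, -103.0]
contact_force: [0.4, 0.3, -0.3]
gripper_width: 0.0005
gripper_force: 0.0
```

jog_arm:
  deltas:
    - [[-1,0,0,0,0],[-1,0,0,-1.5,0],[-1,0,0,-1.5,0],[-1,0,0,-1,0],[-1,0,0,0,0]]

```text
time_s: 18.1
tcp_pos: [0.5314, -0.1976, 0.1891]
eef_rot: [179.9, -0.0, -102.8]
contact_force: [-0.6, -0.0, -0.3]
gripper_width: 0.0004
gripper_force: 0.0
```

jog_arm:
  deltas:
    - [[-1,0.25,0,0,0],[-1,0,0,-0.4,0],[-1,0,0,-0.4,0],[-1,0,0,-0.4,0],[-1,0,0,-0.4,0],[-1,0,0,-0.4,0],[-1,0,0,-0.3,0],[-1,0,0,0,0]]

```text
time_s: 19.1
tcp_pos: [0.5348, -0.1979, 0.1675]
eef_rot: [-180.0, -0.0, -102.8]
contact_force: [4.3, 0.7, 4.4]
gripper_width: 0.0004
gripper_force: 2.3
```

jog_arm:
  deltas:
    - [[-1,0,0,-0.3,0],[-1,0,0,-0.2,0],[-1,0,0,-0.2,0],[-1,0,0,-0.1,0],[-1,0,0,0,0]]

```text
time_s: 19.73
tcp_pos: [0.5348, -0.1979, 0.1601]
eef_rot: [-180.0, -0.0, -102.8]
contact_force: [3.0, 0.4, 7.9]
gripper_width: 0.0005
gripper_force: 4.1
```

jog_arm:
  deltas:
    - [[-1,0,0,-0.1,0],[-1,0,0,-0.1,0],[-1,0,0,-0.1,0],[-1,0,0,-0.1,0],[-1,0,0,0,0],[-1,0,0,0,0]]

```text
time_s: 20.48
tcp_pos: [0.5348, -0.1979, 0.1565]
eef_rot: [-179.9, -0.0, -102.8]
contact_force: [1.6, 1.1, 10.8]
gripper_width: 0.0005
gripper_force: 5.4
```

jog_arm:
  deltas:
    - [[-1,0,0,0,0],[-1,0,0,0,0],[-1,0,0,0,0],[-1,0,0,0,0]]

```text
time_s: 20.98
tcp_pos: [0.5348, -0.198, 0.1565]
eef_rot: [-179.9, -0.0, -102.8]
contact_force: [0.2, 1.6, 10.9]
gripper_width: 0.0003
gripper_force: 5.3
```

Run:
```python
from plant import r
s=r.get_state();print(s["tcp_pos"],s["contact_force"],s["time_s"]);print(r.close_job())
```

```text
[ 0.53477524 -0.19795157  0.15650469] [ 0.21646646  1.55863432 10.9001995 ] 20.975
the job is handed in; nothing more can be done
None
```

The job is handed in at 21 s, no verdict returned: the long tube lies in both yokes at the stop, let go, and the presser is held down about 30.5 mm (foot about 5.5 mm, 10.9 N, worked out from arm height and force); I viewed 11 pictures, one over your limit of 10.

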